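# Make up two veterinary sampling kits

### The job

Make up the two sampling kits. In the blue tray, put the grey-lidded slide box in the large compartment with the pink-lidded coverslip box stacked squarely on it, its feet down in the recesses of the lid below, and stand the blue-capped vial in the narrow compartment; in the yellow tray, stand the white pot in the large compartment and the green strainer, flange down, in the narrow one. Everything stands upright and is let go; leave the red-capped vial and the wash bottle where they are.

Things in the scene. Friction and masses are not known exactly. Their poses are not given: they have to be found in the camera images.
- slide_box: Light box of slides with a dark grey lid, mm: 84 (x) x 60 (y) x 38 high: four feet 6 high, 12 wide tapering to 8, at x +-28, y +-16; body 24 high; lid 8 thick, same plan, with four square recesses 16 wide, 5 deep, straight above the feet. Same after a half turn. Origin: centre of the underside (of the feet), z up. 120 g.
- cover_box: Light box of coverslips with a pink lid, mm: 84 (x) x 60 (y) x 38 high: four feet 6 high, 12 wide tapering to 8, at x +-28, y +-16; body 24 high; lid 8 thick, same plan, with four square recesses 16 wide, 5 deep, straight above the feet. Same after a half turn. Origin: centre of the underside (of the feet), z up. 120 g. Stacked, its underside is 33 above that of the box below.
- vial_blue: Upright round sample vial, 60 mm high: clear body 28 mm across, bright blue cap 31 mm across over the top 16 mm. Origin: centre of the underside, z up along its axis. Starts standing on the table, 40 g.
- vial_red: The same vial with a red cap (60 mm high, cap 31 mm across); not part of either kit, to be left standing where it is. Origin: centre of the underside, z up. It stands among the stock.
- pot: Upright round white specimen pot, 60 mm high: body 54 mm across, white screw lid 58 mm across over the top 16 mm. Origin: centre of the underside, z up along its axis. Starts standing on the table, 60 g.
- strainer: Sea-green strainer insert, 46 mm high: flange 36 mm across and 6 mm thick at the bottom, above it a straight round stem 24 mm across with a dark mouth on top. Origin: centre of the flange's underside, z up along its axis. Starts standing on its flange on the table, 30 g.
- tray_blue: Low blue tray fixed to the table, mm: 163 (x) x 86 (y) outside, 12 high, walls and floor 3 thick (floor top at z = 3). A cross wall as high as the rim parts it: large compartment 104 (x) x 80 (y) inside, centred at x = -26.5, y = 0; narrow one 50 (x) x 80 (y), centred at x = +53.5, y = 0. Origin: centre of the underside; x points from the large to the narrow compartment, z up.
- tray_yellow: Low yellow tray fixed to the table, mm: 143 (x) x 86 (y) outside, 12 high, walls and floor 3 thick (floor top at z = 3). A cross wall as high as the rim parts it: large compartment 80 (x) x 80 (y) inside, centred at x = -28.5, y = 0; narrow one 54 (x) x 80 (y), centred at x = +41.5, y = 0. Origin: centre of the underside; x points from the large to the narrow compartment, z up.
- wash_bottle: Standing translucent white wash bottle, 60 mm across and 173 mm high, beyond the stock; not part of the job, to be left where it is. Origin: centre of the underside, z up.
There are look-alikes about, which are no part of the job. What is shaped like the cover_box but purple is not meant. There is more than one size of the strainer; the job needs the largest.

How it is judged:
By the outcome, as a careful person would: the job done as asked, in the order asked, and still so for the second after the job is handed in, with the robot touching nothing.
It also fails if it takes over 128 s, if anything falls off the work surface, if the arm or the gripper's body presses on something with over 40 N, if the wrist force passes 120 N, or if a joint passes its speed limit or range.

### The arm

A 6-joint arm with a two-finger parallel gripper is mounted at the origin on the work surface. World frame = base frame: x ahead of the robot, y to its left, z up, the work surface at z = 0. Lengths are in m, angles in rad, forces in N, time in s.
With the tool pointing down it reaches from about 0.325 to 0.925 m from the base axis. Payload 3.1 kg.
Tool frame: the origin (TCP) lies between the finger pads; the fingertips stand 22 mm ahead of it and the grasp point (between the pads) lies 3 mm ahead of it; z points along the fingers, y is the line along which they close (so a half turn about z gives the same grasp; the last joint's range is limited). The gripper opens to 85 mm and grips with 20 to 120 N. Pads are 22 mm wide; open, the fingers measure 114 mm over their backs; the gripper's body (76 mm by 85 mm) begins 54 mm behind the grasp point. The pads swing forward as they close: fully open they stand 13 mm farther back than shut.
Start: joints at [1.153, 0.217, 1.613, -0, 1.311, -0.112], TCP at [0.188, 0.596, 0.253] pointing down, gripper open.
Joint ranges: [-2.75, 2.75], [-0.78, 2.1], [0.31, 2.55], [-1.13, 4.27], [0.13, 2.63], [-2.58, 2.58]. Speed limits (rad/s): [2.79, 2.79, 3.14, 3.14, 3.14, 3.14].

### API

Orientations are given as a 3x3 rotation matrix whose columns are the frame's x, y, z axes.
In Python, from workcell import ctrl, optics, outline_of gives the robot as it stands.
- The arm moves only by the shell command python3 -m pendant 'ROWS' [OPENING] [FORCE]. ROWS is a JSON list of rows, 1 to 10 of them, each of 4 numbers: dx, dy, dz in m, then a turn about the tool's z in rad; each row is the pose to reach, as a shift and turn from the pose commanded when the command began, along the tool's axes at that moment; what a row does not reach only later rows make up. A row lasts 1/8 s, in which the tool goes at most 0.0625 m and 0.188 rad, less where a joint would pass 70% of its speed; a pose out of reach is approached as far as the arm can. OPENING is the finger opening in m, set as the command begins (- or left out keeps the last). The fingers move at their own pace and stop on an object; FORCE is the grip in N (left out, the last holds). Time passes only in rows, so rows that do not move let the fingers close. It prints the time, the measured TCP pose, the force, the opening and the grip force at its end.
- ctrl.sense(): the state, without advancing time (a new reading comes with each control period).
- optics.get_image(name): name is "scene" or "top" or "wrist"; returns a dict with "image" (400x640x3 uint8, red, green, blue), "camera_matrix" (3x3 intrinsics, pixels), "rvec" (rotation vector, rad) and "tvec" (3), from world to camera coordinates, as OpenCV has them; the wrist camera has in their place "T_tool_cam" (4x4, takes a point from camera to tool coordinates, whose origin is the TCP and whose axes are the flange's). Camera axes: x right, y down, z forward; pixel columns grow to the right and rows downward; lengths in m; the calibration is good to about 2 mm. A picture is of the moment at which its call begins: read the wrist's pose just before it. There is no depth.
- ctrl.sign_off(): hands the job in; it is judged then, once.
Trained networks look in the newest picture that a camera, given by its name, has taken for a name from the list of things; names that differ only in an ending like _2 or _b are one class to them, and where a whole thing is asked for, a point or a joint stands for the part that bears it (a point fixed in the world has none). Each returns a list of dicts, best first, with "score" (0 to 1); they miss things now and then, are a little off and sometimes report something else, mostly with a low value. They report only what shows in the picture. A call takes as long as a camera call. They do not tell look-alikes from the thing itself.
- outline_of(target, camera): "mask" (400x640 bool, what is visible of it) and "position" ([column, row] in pixels, amid what is visible of it).
The state is a dict: "time": time; "joint_positions": joint angles; "qvel": joint speeds; "tau": joint torques, N m; "tcp_pos": TCP position; "orientation": TCP orientation; "wrist_force": force on the tool from outside, world axes, zero at the start; "ft_torque": the same for the moment, N m; "gripper_width": finger opening in m; "finger_force": force on a finger pad.
Only numpy, scipy, OpenCV 4.12 (cv2) and the standard library are available. Lean on these libraries where they do the work, as an engineer would, in place of code of your own. Each camera call takes 0.05 s, during which the arm holds its last target. There are 200 camera calls.

## Working session

There is one attempt and no reset: what is moved stays moved. The work goes in short steps, Python scripts to look and compute and a shell command to move; the robot and the scene stay as the last step left them, time stands still between calls to the robot, and variables do not carry over. Pictures are saved under pics/ and viewed, at most 17 in all, crops included, and the job is handed in when it is done.

```bash
ls; mkdir -p pics; python3 - <<'E'
from workcell import ctrl, optics, outline_of
import cv2
s=ctrl.sense(); print(s['time'],s['tcp_pos'],s['orientation'],s['gripper_width'])
for c in ['scene','top','wrist']:
    r=optics.get_image(c); cv2.imwrite(f'pics/{c}0.png',r['image'][:,:,::-1]); print({k:v for k,v in r.items() if k!='image'})
    if c!='wrist':
        for n in ['slide_box','cover_box','vial_blue','vial_red','pot','strainer','tray_blue','tray_yellow','wash_bottle']:
            print(c,n,[(round(float(d['score']),2),[int(x) for x in d['position']],int(d['mask'].sum())) for d in outline_of(n,c)])
E
```

```text
pics
0.0 [0.18784267 0.59530473 0.25195377] [[-9.53594385e-01  3.01092710e-01 -9.64186768e-04]
 [ 3.01094138e-01  9.53591934e-01 -2.17776090e-03]
 [ 2.63732795e-04 -2.36701155e-03 -9.99997164e-01]] 0.08571125747859228
{'camera_matrix': array([[389.03116654,   0.        , 315.27452562],
       [  0.        , 389.03116654, 194.7398824 ],
       [  0.        ,   0.        ,   1.        ]]), 'rvec': array([ 0.93807973,  2.31913808, -1.19749991]), 'tvec': array([ 0.39485753, -0.15841085,  1.15061483])}
scene slide_box [(0.89, [260, 196], 1029)]
scene cover_box [(0.91, [215, 177], 1013), (0.7, [294, 224], 1342)]
scene vial_blue []
scene vial_red [(0.78, [341, 252], 540)]
scene pot [(0.6, [350, 191], 817)]
scene strainer [(0.83, [397, 227], 397), (0.56, [405, 190], 116), (0.47, [361, 227], 168)]
scene tray_blue [(0.73, [459, 284], 3750), (0.52, [248, 251], 2842), (0.36, [262, 195], 1090)]
scene tray_yellow [(0.91, [265, 157], 1110)]
scene wash_bottle [(0.71, [246, 250], 2934)]
{'camera_matrix': array([[368.17548506,   0.        , 318.36350128],
       [  0.        , 368.17548506, 201.757210
[... 429 characters left out ...]
6, [257, 177], 172)]
top tray_blue [(0.75, [187, 224], 2454)]
top tray_yellow [(0.82, [427, 243], 2086), (0.26, [294, 113], 881)]
top wash_bottle [(0.82, [293, 114], 895)]
{'camera_matrix': array([[284.13068135,   0.        , 320.78254057],
       [  0.        , 284.13068135, 196.46170818],
       [  0.        ,   0.        ,   1.        ]]), 'T_tool_cam': array([[-3.13004806e-04, -9.45393143e-01, -3.25932058e-01,
         8.25917136e-02],
       [ 9.99999283e-01, -6.72635727e-04,  9.90699181e-04,
        -4.55032079e-04],
       [-1.15583376e-03, -3.25931514e-01,  9.45392676e-01,
        -1.19311267e-01],
       [ 0.00000000e+00,  0.00000000e+00,  0.00000000e+00,
         1.00000000e+00]])}
```

View pics/scene0.png

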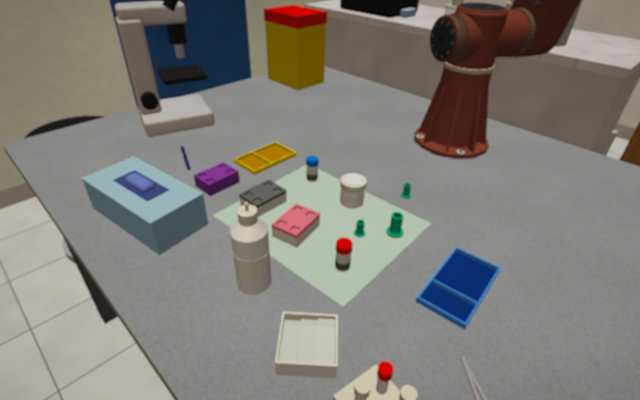

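View pics/top0.png

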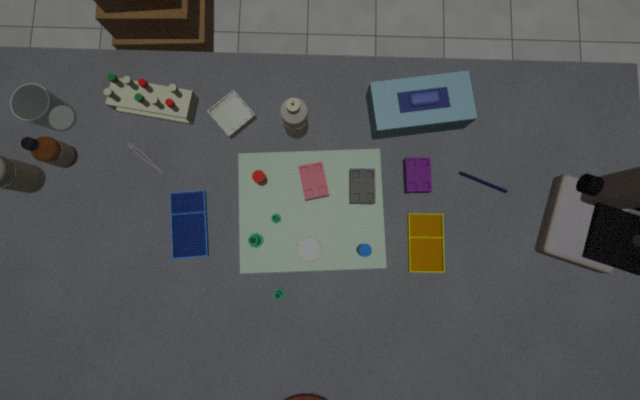

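Both views agree. In top, grey is at (362,186), pink at (313,181), blue cap at (364,250), pot at (309,249), large strainer at (256,240), and the decoys are small strainers at (276,218) and (279,294). Blue tray is at (188,224) and yellow at (427,243), both with the narrow compartment on the far side. Next I'll triangulate.

```bash
cat > h.py <<'E'
import numpy as np, cv2
from workcell import ctrl, optics, outline_of
def shot(c):
    s=ctrl.sense(); r=optics.get_image(c); K=r['camera_matrix']
    if c=='wrist':
        T=r['T_tool_cam']; R=np.array(s['orientation']); Rc=R@T[:3,:3]; o=R@T[:3,3]+np.array(s['tcp_pos'])
    else:
        Rw=cv2.Rodrigues(np.array(r['rvec']))[0]; Rc=Rw.T; o=-Rw.T@np.array(r['tvec'])
    return dict(im=r['image'],K=K,R=Rc,o=o)
def ray(S,p):
    p=np.atleast_2d(np.asarray(p,float)); q=np.c_[(p-S['K'][:2,2])/S['K'][[0,1],[0,1]],np.ones(len(p))]@S['R'].T
    return q
def plane(S,p,z):
    q=ray(S,p); return S['o']+q*((z-S['o'][2])/q[:,2])[:,None]
def tri(S1,p1,S2,p2):
    a=ray(S1,p1)[0];b=ray(S2,p2)[0]; t=np.linalg.lstsq(np.c_[a,-b],S2['o']-S1['o'],rcond=None)[0]
    A=S1['o']+a*t[0];B=S2['o']+b*t[1]; return (A+B)/2, np.linalg.norm(A-B)
def proj(S,P):
    c=(np.atleast_2d(P)-S['o'])@S['R']; return c[:,:2]/c[:,2:]*S['K'][[0,1],[0,1]]+S['K'][:2,2]
HUE={'pink':((165,90,90),(179,200,255)),'blue':((95,170,60),(120,255,255)),'green':((70,120,30),(92,255,255)),'yellow':((18,170,90),(32,255,255)),'red':((0,200,90),(4,255,255))}
def blobs(S,c,amin=15):
    h=cv2.cvtColor(S['im'],cv2.COLOR_RGB2HSV); m=cv2.inRange(h,*map(np.array,HUE[c]))
    n,l,st,ce=cv2.connectedComponentsWithStats(m)
    return [(ce[i],st[i],l==i) for i in range(1,n) if st[i][4]>=amin]
E
python3 - <<'E'
from h import *
np.set_printoptions(precision=3,suppress=True)
S=shot('scene');T=shot('top')
for n,a,b in [('grey',(263,190),(362,184)),('pink',(297,219),(313,180)),('bluecap',(312,160),(364,250)),('pot',(353,181),(309,249)),('strain',(397,216),(256,240)),('red',(344,244),(259,177))]:
    print(n,*tri(S,a,T,b))
for c in HUE:
    for ce,st,m in blobs(T,c): print(c,ce.round(1),st,cv2.minAreaRect(np.argwhere(m)[:,::-1].astype(np.float32)),plane(T,ce,.03)[0])
E
```

```text
grey [ 0.598 -0.121  0.043] 0.0036749987538609577
pink [ 0.606 -0.003  0.036] 0.004002406668522701
bluecap [ 0.442 -0.127  0.055] 0.0010559549680128426
pot [0.441 0.001 0.055] 0.0021653152830692925
strain [0.458 0.13  0.039] 0.00824414221551901
red [0.608 0.124 0.053] 0.002217039881191291
pink [313.2 180.4] [299 163  29  36 740] ((313.1153869628906, 180.57691955566406), (32.947505950927734, 22.749469757080078), 78.69007110595703) [ 0.608 -0.005  0.03 ]
blue [187.9 224.9] [ 171  191   37   67 1456] ((188.45303344726562, 224.13894653320312), (64.59489440917969, 34.330787658691406), 86.87786865234375) [0.492 0.293 0.03 ]
blue [364.4 249.9] [359 245  12  11 104] ((364.5, 250.0), (10.0, 11.0), 90.0) [ 0.443 -0.132  0.03 ]
green [276.  218.1] [272 214   9   9  55] ((276.0, 218.0), (8.0, 8.0), 90.0) [0.514 0.082 0.03 ]
green [255.4 240. ] [248 234  15  13 137] ((255.0, 240.0), (12.0, 14.0), 90.0) [0.46  0.129 0.03 ]
green [278.4 293.6] [274 289  10  10  78] ((278.25, 293.75), (8.485280990600586, 9.192388534545898), 45.0) [0.336 0.07  0.03 ]
yellow [425.6 242.6] [ 408  214   37   58 2011] ((425.77838134765625, 242.5200653076172), (57.94987106323242, 35.06980514526367), 88.40885925292969) [ 0.464 -0.279  0.03 ]
red [141.6  82. ] [139  79   6   7  28] ((141.5, 82.0), (6.0, 5.0), 90.0) [0.846 0.43  0.03 ]
red [168.8 102.3] [166 100   7   6  25] ((168.8000030517578, 102.4000015258789), (5.366562843322754, 4.472135543823242), 26.56505012512207) [0.796 0.359 0.03 ]
```

```bash
python3 -m pendant '[[-0.342,-0.212,0,-0.305],[-0.342,-0.212,0,-0.305],[-0.342,-0.212,0,-0.305],[-0.342,-0.212,0,-0.305],[-0.342,-0.212,0,-0.305],[-0.342,-0.212,0,-0.305],[-0.342,-0.212,0,-0.305],[-0.342,-0.212,0,-0.305],[-0.342,-0.212,0,-0.305]]'
cat > snap.py <<'E'
import sys,pickle; from h import *
n=sys.argv[1]; S=shot('wrist'); pickle.dump(S,open(f'{n}.pkl','wb')); cv2.imwrite(f'pics/{n}.png',S['im'][:,:,::-1])
s=ctrl.sense(); print(s['tcp_pos'],s['time'])
E
python3 snap.py wA
```

```text
time: 2.28
tcp_pos: [0.45, 0.2913, 0.2533]
orientation: [[-1.0, 0.001, -0.001], [0.001, 1.0, 0.0], [0.001, 0.0, -1.0]]
wrist_force: [-0.3, 0.1, -0.1]
gripper_width: 0.0853
finger_force: 0.0
[0.44975859 0.291654   0.25324802] 2.325
```

```bash
P="python3 -m pendant"
$P '[[-0.05,-0.2,0,0],[-0.05,-0.2,0,0],[-0.05,-0.2,0,0],[-0.05,-0.2,0,0],[-0.05,-0.2,0,0]]' |tail -6|head -1; python3 snap.py wB
$P '[[0,-0.18,0,0],[0,-0.18,0,0],[0,-0.18,0,0],[0,-0.18,0,0]]' >/dev/null; python3 snap.py wC
$P '[[0.04,-0.19,0,0],[0.04,-0.19,0,0],[0.04,-0.19,0,0],[0.04,-0.19,0,0],[0.04,-0.19,0,0]]' >/dev/null; python3 snap.py wD
python3 -c "
import cv2,numpy as np
I=[cv2.imread(f'pics/w{c}.png') for c in 'ABCD']
cv2.imwrite('pics/m1.png',cv2.resize(np.vstack([np.hstack(I[:2]),np.hstack(I[2:])]),(800,500),interpolation=cv2.INTER_AREA))"
```

```text
time: 2.95
[0.4999774  0.09208198 0.25324707] 3.0
[ 0.50033919 -0.08846302  0.25322498] 3.55
[ 0.4607724  -0.27671101  0.25296438] 4.225
```

View pics/m1.png

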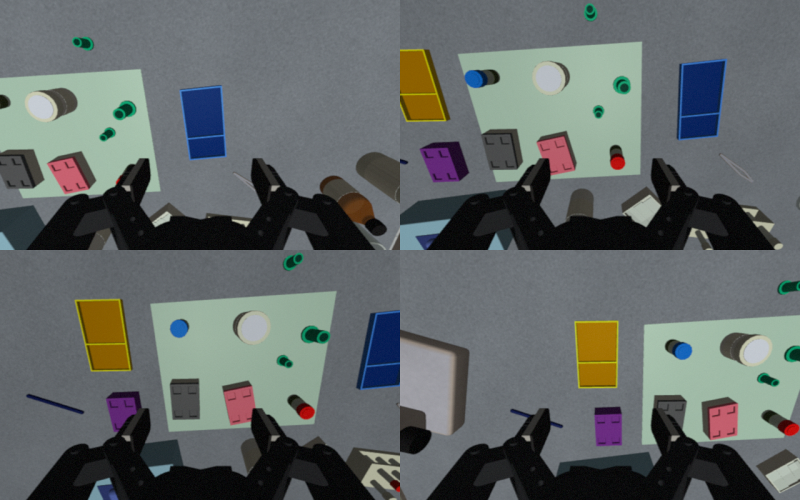

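The montage shows the open fingers at the bottom of each wrist view. Pink, grey, the blue cap, pot and big strainer are clear in B and C (C tile: grey (185,398), pink (238,402), cap (180,328), pot (253,327), strainer (315,334)). The trays are clear in A and D. I'll fit model silhouettes to these.

```bash
cat > fit.py <<'E'
from h import *; import pickle
from scipy.optimize import minimize
def box(lx,ly,z0,z1):
    return np.array([[a*lx/2,b*ly/2,z] for a in(-1,1) for b in(-1,1) for z in(z0,z1)])
def cyl(d,z0,z1):
    t=np.linspace(0,2*np.pi,32); return np.vstack([np.c_[d/2*np.cos(t),d/2*np.sin(t),0*t+z] for z in(z0,z1)])
LIM={'pink':((163,60,60),(179,220,255)),'blue':((98,130,40),(122,255,255)),'green':((70,120,20),(92,255,255)),'yellow':((16,110,60),(34,255,255)),'grey':((0,0,0),(179,60,110)),'white':((0,0,112),(179,38,255)),'bluetray':((98,130,30),(122,255,255))}
MOD={'slide':('grey',box(.084,.060,.006,.038)),'cover':('pink',box(.084,.06,.006,.038)),'vial':('blue',cyl(.031,.044,.060)),'pot':('white',np.vstack([cyl(.058,.044,.060),cyl(.054,0,.044)])),'strainer':('green',None),'tray_blue':('bluetray',box(.163,.086,0,.012)),'tray_yellow':('yellow',box(.143,.086,0,.012))}
def rast(S,P,pts):
    m=np.zeros((400,640),np.uint8)
    for M in pts: cv2.fillConvexPoly(m,cv2.convexHull((proj(S,M)*16).astype(np.int32)),1,shift=4)
    return m>0
def fit(name,views,x0,y0,yaw0=0,useyaw=True,dz=False):
    c,M=MOD[name]; Ms=[cyl(.036,0,.006),cyl(.024,.006,.046)] if M is None else [M]
    D=[]
    for S in views:
        h=cv2.cvtColor(S['im'],cv2.COLOR_RGB2HSV); m=cv2.inRange(h,*map(np.array,LIM[c]))
        roi=rast(S,None,[np.vstack(Ms)*[1.5,1.5,1.2]+[x0,y0,0]]); m=cv2.morphologyEx(m,cv2.MORPH_CLOSE,np.ones((5,5)));m=(m>0)&roi
        cs,_=cv2.findContours(m.astype(np.uint8),cv2.RETR_EXTERNAL,cv2.CHAIN_APPROX_NONE); k=max(cs,key=cv2.contourArea)
        f=np.zeros_like(m,np.uint8); cv2.drawContours(f,[k],-1,1,-1); D.append((S,f>0))
    def cost(p):
        x,y,w,z=p[0]+x0,p[1]+y0,yaw0+(p[2]*20 if useyaw else 0),(p[3] if dz else 0)
        R=np.array([[np.cos(w),-np.sin(w),0],[np.sin(w),np.cos(w),0],[0,0,1]])
        return sum(1-(a&f).sum()/(a|f).sum() for S,f in D for a in [rast(S,None,[m@R.T+[x,y,z] for m in Ms])])/len(D)
    b=min((minimize(cost,[0,0,s/20,0],method='Nelder-Mead',options=dict(initial_simplex=np.vstack([[0,0,s/20,0],[0,0,s/20,0]+np.diag([.008,.008,.01,.008])]),xatol=1e-5,fatol=1e-5)) for s in(-.1,0.1)),key=lambda r:r.fun)
    p=b.x; return (x0+p[0],y0+p[1],np.degrees(yaw0+p[2]*20) if useyaw else 0,p[3]*1000 if dz else 0,b.fun)
load=lambda s:[pickle.load(open(f'w{c}.pkl','rb')) for c in s]
E
python3 - <<'E'
from fit import *
for n,v,x,y,yw in [('tray_blue','AB',.492,.293,1),('tray_yellow','CD',.464,-.279,1),('slide','BC',.598,-.121,1),('cover','BC',.606,-.004,1),('vial','BCD',.442,-.129,0),('pot','BCD',.441,.001,0),('strainer','ABC',.458,.13,0)]:
    for vs,dz in [(v,False),(v,True)]+[(c,False) for c in v]:
        print(n,vs,dz,np.round(fit(n,load(vs),x,y,0,yw,dz),4))
E
```

```text
tray_blue AB False [0.4987 0.299  5.6386 0.     0.04  ]
tray_blue AB True [ 0.4988  0.2996  5.9398 -2.9079  0.0269]
tray_blue A False [0.499  0.2986 5.6119 0.     0.0349]
tray_blue B False [0.4986 0.299  5.6417 0.     0.0428]
tray_yellow CD False [ 0.4667 -0.2849  0.4331  0.      0.0296]
tray_yellow CD True [ 0.4667 -0.2851  0.7702 -3.0335  0.017 ]
tray_yellow C False [ 0.4668 -0.2843  0.3748  0.      0.0331]
tray_yellow D False [ 0.4669 -0.2846  0.6473  0.      0.0248]
slide BC False [ 0.5997 -0.1243 -0.3157  0.      0.1626]
slide BC True [ 0.5982 -0.1242 -0.2882  4.3756  0.1689]
slide B False [ 0.6001 -0.133   7.0183  0.      0.2627]
slide C False [ 0.5981 -0.1229 -0.2154  0.      0.0443]
cover BC False [ 6.1360e-01 -3.6000e-03  1.4676e+01  0.0000e+00  2.3530e-01]
cover BC True [ 6.15200e-01 -3.30000e-03  1.41421e+01 -7.15400e+00  2.16700e-01]
cover B False [ 6.1480e-01 -5.9000e-03  8.0001e+00  0.0000e+00  2.5090e-01]
cover C False [ 6.15400e-01 -3.10000e-03  1.52602e+01  0.00000e+00  2.12000e-01]
vial BCD False [ 0.4464 -0.128   0.      0.      0.1602]
vial BCD True [ 0.446  -0.1285  0.     -2.9291  0.1421]
vial B False [ 0.4461 -0.1282  0.      0.      0.161 ]
vial C False [ 0.4465 -0.1277  0.      0.      0.1471]
vial D False [ 0.4463 -0.1295  0.      0.      0.1578]
pot BCD False [0.4286 0.0087 0.     0.     0.5268]
pot BCD True [ 4.3330e-01 -3.3000e-03  0.0000e+00  3.2413e+01  4.2810e-01]
pot B False [ 0.4303 -0.0133  0.      0.      0.5254]
pot C False [0.4275 0.0114 0.     0.     0.5243]
pot D False [0.4293 0.02   0.     0.     0.4867]
strainer ABC False [0.4627 0.1333 0.     0.     0.1437]
strainer ABC True [ 0.4634  0.1343  0.     -2.8166  0.1339]
strainer A False [0.4627 0.1333 0.     0.     0.1459]
strainer B False [0.4631 0.133  0.     0.     0.1347]
strainer C False [0.463  0.1332 0.     0.     0.1435]
```

```bash
python3 - <<'E'
from fit import *
S=load('C')[0]; im=S['im']; h=cv2.cvtColor(im,cv2.COLOR_RGB2HSV)
for n,P in dict(pinktop=(.606,-.004,.038),slidetop=(.599,-.123,.038),slideside=(.557,-.123,.02),pinkside=(.565,-.01,.02),cap=(.446,-.128,.06),pot=(.436,.002,.06),potside=(.41,.002,.03),stem=(.463,.133,.046),mat=(.5,-.06,0),shadow=(.463,.16,0)).items():
    u,v=np.round(proj(S,P)[0]).astype(int); print(n,u,v,h[v,u])
cv2.imwrite('pics/c1.png',cv2.resize(im[80:360,230:560,::-1],None,fx=2,fy=2,interpolation=cv2.INTER_CUBIC))
E
```

```text
pinktop 386 248 [175 130 174]
slidetop 297 244 [105   7  76]
slideside 297 209 [13 38 60]
pinkside 381 214 [22 49 57]
cap 286 126 [106 209 178]
pot 408 116 [101  11 186]
potside 402 91 [ 68  34 175]
stem 517 140 [ 80 185  44]
mat 344 164 [ 67  33 180]
shadow 515 135 [ 80 209  55]
```

View pics/c1.png

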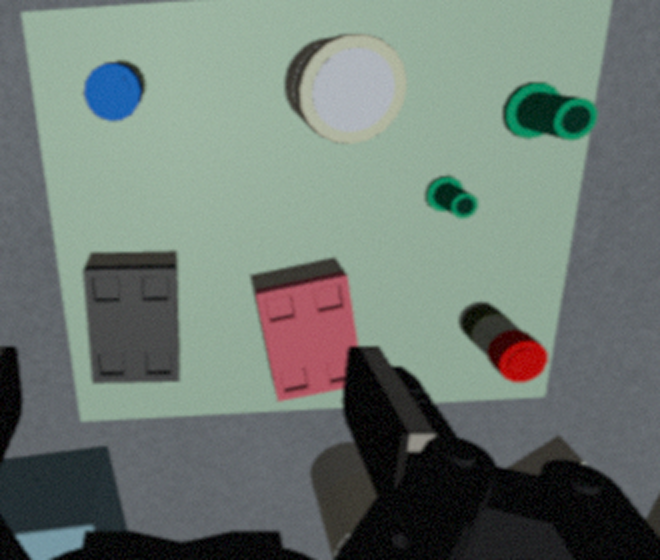

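```bash
python3 -m pendant '[[-0.138,0.155,0,0],[-0.138,0.155,0,0],[-0.138,0.155,0,0],[-0.138,0.155,0,0],[-0.138,0.155,0.1,0],[-0.138,0.155,0.1,0],[-0.138,0.155,0.1,0],[-0.138,0.155,0.1,0]]' | head -2
sed -i "s/'white':.*38,255))/'white':((0,0,110),(179,24,255))/; s/box(.084,.06,.006,.038)/box(.084,.06,.030,.038)/" fit.py
python3 - <<'E'
from fit import *
for n,v,x,y,yw in [('cover','BD',.606,-.004,1),('cover','B',.606,-.004,1),('cover','C',.606,-.004,1),('cover','D',.606,-.004,1),('pot','B',.436,.001,0),('pot','C',.436,.001,0),('pot','D',.436,.001,0)]:
        print(n,v,np.round(fit(n,load(v),x,y,0,yw,False),4))
E
python3 snap.py wE
```

```text
time: 5.22
tcp_pos: [0.5991, -0.1239, 0.155]
cover BD [ 6.09400e-01 -5.00000e-03  1.42569e+01  0.00000e+00  8.79000e-02]
cover B [ 6.08500e-01 -3.30000e-03  1.39214e+01  0.00000e+00  1.16500e-01]
cover C [ 6.10100e-01 -4.90000e-03  1.37698e+01  0.00000e+00  1.17600e-01]
cover D [ 6.09100e-01 -5.00000e-03  1.43554e+01  0.00000e+00  5.67000e-02]
pot B [0.4493 0.0053 0.     0.     0.403 ]
pot C [ 0.4502 -0.0025  0.      0.      0.3876]
pot D [ 0.4503 -0.003   0.      0.      0.6481]
[ 0.59975828 -0.12437635  0.15602317] 5.275
```

View pics/wE.png

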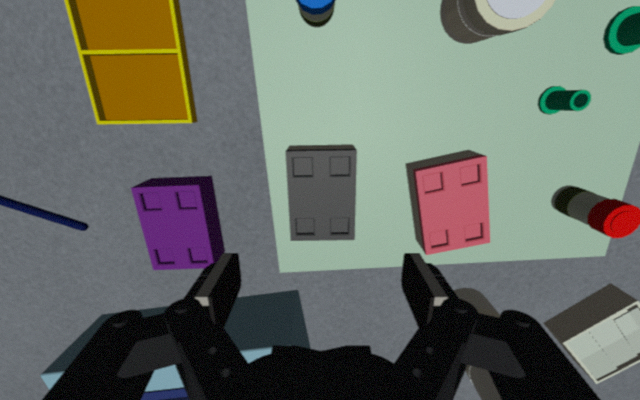

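Grey box (287–356 px) sits centred between the fingers, and cover is fully visible at (452,200). I'll refit and then descend.

```bash
python3 - <<'E'
from fit import *
print('slide',np.round(fit('slide',load('E'),.598,-.123),4),np.round(fit('slide',load('CE'),.598,-.123,dz=True),4)); print('cover',np.round(fit('cover',load('E'),.609,-.004,.24),4),np.round(fit('cover',load('DE'),.609,-.004,.24,dz=True),4))
E
python3 -m pendant '[[0,0,0.05,0],[0,0,0.1,0],[0,0,0.122,0],[0,0,0.122,0]]'
```

```text
slide [ 0.6001 -0.1242  2.0579  0.      0.0577] [ 0.602  -0.124   1.0984 -7.8441  0.0245]
cover [ 6.09900e-01 -5.90000e-03  1.32272e+01  0.00000e+00  4.65000e-02] [ 6.11300e-01 -3.00000e-03  1.31388e+01 -4.30700e+00  3.24000e-02]
time: 5.78
tcp_pos: [0.5979, -0.1242, 0.0311]
orientation: [[-1.0, 0.001, -0.001], [0.001, 1.0, 0.0], [0.001, 0.0, -1.0]]
wrist_force: [0.0, 0.3, -0.4]
gripper_width: 0.0854
finger_force: 0.0
```

```bash
python3 -m pendant '[[0,0,-0.003,0],[0,0,-0.003,0],[0,0,-0.003,0],[0,0,-0.003,0],[0,0,-0.003,0],[0,0,-0.003,0]]' 0.05 40
python3 -m pendant '[[0,0,-0.05,0],[0,0,-0.1,0],[0,0,-0.1,0]]'
```

```text
time: 6.52
tcp_pos: [0.6011, -0.1251, 0.038]
orientation: [[-1.0, 0.001, 0.006], [0.001, 1.0, -0.002], [-0.006, -0.002, -1.0]]
wrist_force: [0.6, 0.3, 6.2]
gripper_width: 0.059
finger_force: 44.5
time: 6.9
tcp_pos: [0.6028, -0.1257, 0.1416]
orientation: [[-1.0, 0.001, 0.013], [0.001, 1.0, -0.004], [-0.013, -0.004, -1.0]]
wrist_force: [-0.2, -1.2, 0.1]
gripper_width: 0.0587
finger_force: 44.2
```

```bash
python3 -m pendant '[[0.126,0.4205,0,-0.101],[0.126,0.4205,0,-0.101],[0.126,0.4205,0,-0.101],[0.126,0.4205,0,-0.101],[0.126,0.4205,0,-0.101],[0.126,0.4205,0,-0.101],[0.126,0.4205,0,-0.101],[0.126,0.4205,0,-0.101],[0.126,0.4205,0,-0.101],[0.126,0.4205,0,-0.101]]'; python3 snap.py wF
```

```text
time: 8.15
tcp_pos: [0.4727, 0.2949, 0.1339]
orientation: [[-0.995, -0.098, -0.001], [-0.098, 0.995, -0.001], [0.001, -0.001, -1.0]]
wrist_force: [-0.1, -0.1, -0.7]
gripper_width: 0.0591
finger_force: 44.3
[0.4728891  0.29480395 0.1340055 ] 8.2
```

View pics/wF.png

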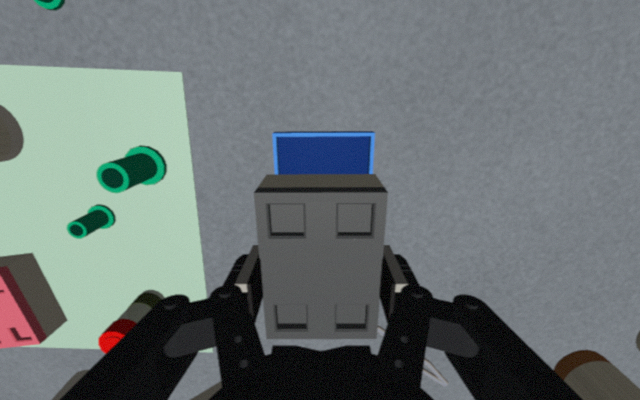

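```bash
python3 - <<'E'
from fit import *
S=load('F')[0]; s=ctrl.sense(); R=np.array(s['orientation']);p=np.array(s['tcp_pos'])
for z in (-.003,0,.004):print(z,proj(S,[R@np.array([x,y,z])+p for x in(-.042,.042) for y in(-.03,.03)]).round(1).tolist())
E
```

```text
-0.003 [[265.6, 348.0], [378.8, 347.9], [253.4, 198.5], [391.7, 198.5]]
0 [[266.7, 343.3], [377.7, 343.3], [254.9, 196.3], [390.1, 196.3]]
0.004 [[267.9, 337.5], [376.4, 337.4], [256.8, 193.4], [388.1, 193.4]]
```

```bash
python3 -m pendant '[[0,0.0015,0.05,0],[0,0.0015,0.08,0],[0,0.0015,0.088,0],[0,0.0015,0.091,0],[0,0.0015,0.091,0]]'
```

```text
time: 8.82
tcp_pos: [0.4737, 0.2981, 0.0447]
orientation: [[-0.995, -0.099, 0.002], [-0.099, 0.995, 0.001], [-0.002, 0.001, -1.0]]
wrist_force: [0.6, 0.0, -1.3]
gripper_width: 0.0592
finger_force: 44.3
```

```bash
python3 -m pendant '[[0,0,0.001,0],[0,0,0.002,0]]'; python3 -m pendant '[[0,0,0.001,0],[0,0,0.001,0]]'
```

```text
time: 9.07
tcp_pos: [0.473, 0.2982, 0.0422]
orientation: [[-0.995, -0.1, 0.002], [-0.1, 0.995, 0.001], [-0.002, 0.001, -1.0]]
wrist_force: [-0.1, 0.9, -1.1]
gripper_width: 0.0591
finger_force: 44.3
time: 9.32
tcp_pos: [0.4727, 0.2982, 0.0411]
orientation: [[-0.995, -0.1, 0.001], [-0.1, 0.995, 0.0], [-0.001, 0.0, -1.0]]
wrist_force: [-1.6, 0.2, 4.8]
gripper_width: 0.0591
finger_force: 44.9
```

```bash
python3 -m pendant '[[0,0,0,0],[0,0,0,0],[0,0,0,0]]' 0.084; python3 -m pendant '[[0,0,-0.05,0],[0,0,-0.1,0],[0,0,-0.15,0],[0,0,-0.16,0],[0,0,-0.16,0]]' | head -2; python3 snap.py wG
python3 - <<'E'
from fit import *
print('slide',np.round(fit('slide',load('G'),.473,.297,.1),4))
print('tray',np.round(fit('tray_blue',load('G'),.4988,.2993,.1),4))
E
```

```text
time: 9.7
tcp_pos: [0.4722, 0.2978, 0.0401]
orientation: [[-0.995, -0.1, -0.0], [-0.1, 0.995, -0.0], [0.0, -0.0, -1.0]]
wrist_force: [-0.3, 0.1, 0.2]
gripper_width: 0.0838
finger_force: 0.0
time: 10.32
tcp_pos: [0.4725, 0.298, 0.2008]
[0.47157147 0.29749882 0.19908891] 10.375
slide [0.4714 0.2975 5.7471 0.     0.0305]
tray [0.4991 0.2988 5.6381 0.     0.0278]
```

View pics/wG.png

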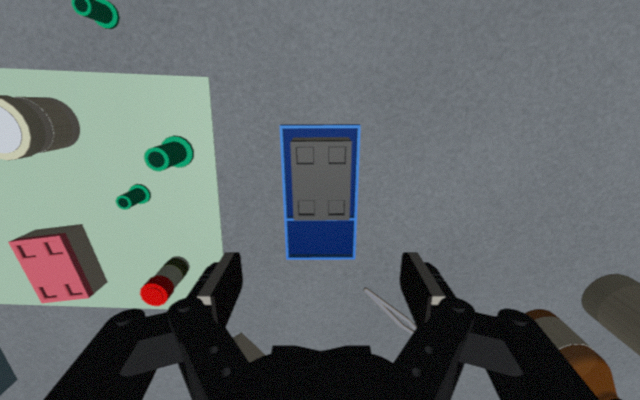

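```bash
python3 -m pendant '[[-0.107,-0.315,0,-0.134],[-0.107,-0.315,0,-0.134],[-0.107,-0.315,0,-0.134],[-0.107,-0.315,0,-0.134],[-0.107,-0.315,0,-0.134],[-0.107,-0.315,0,-0.134],[-0.107,-0.315,0.03,-0.134],[-0.107,-0.315,0.04,-0.134],[-0.107,-0.315,0.04,-0.134]]'|head -3; python3 snap.py wH
python3 - <<'E'
from fit import *
print('cover',np.round(fit('cover',load('H'),.609,-.004,.24),4))
MOD['slide']=('grey',MOD['slide'][1]+[0,0,.003])
print('slide',np.round(fit('slide',load('G'),.473,.297,.1),4))
E
```

```text
time: 11.5
tcp_pos: [0.6083, -0.0038, 0.1578]
orientation: [[-0.972, -0.233, -0.005], [-0.233, 0.972, 0.001], [0.005, 0.002, -1.0]]
[ 0.60944623 -0.00389755  0.15935226] 11.55
cover [ 6.10000e-01 -4.40000e-03  1.28186e+01  0.00000e+00  4.60000e-02]
slide [0.4723 0.2975 5.7276 0.     0.0503]
```

```bash
python3 -m pendant '[[0,0,0.06,0.008],[0,0,0.11,0.008],[0,0,0.125,0.008],[0,0,0.125,0.008]]'|head -2
python3 -m pendant '[[0,0,0,0],[0,0,0,0],[0,0,0,0],[0,0,0,0],[0,0,0,0],[0,0,0,0]]' 0.05 40
python3 -m pendant '[[0,0,-0.05,0],[0,0,-0.1,0],[0,0,-0.13,0],[0,0,-0.13,0]]'
```

```text
time: 12.05
tcp_pos: [0.6104, -0.0044, 0.0355]
time: 12.8
tcp_pos: [0.6131, -0.005, 0.0387]
orientation: [[-0.975, -0.224, 0.006], [-0.224, 0.975, -0.0], [-0.006, -0.002, -1.0]]
wrist_force: [-0.8, -0.5, 7.2]
gripper_width: 0.0589
finger_force: 44.7
time: 13.3
tcp_pos: [0.613, -0.0052, 0.1696]
orientation: [[-0.974, -0.224, 0.009], [-0.224, 0.975, -0.001], [-0.008, -0.003, -1.0]]
wrist_force: [0.2, 0.2, -1.2]
gripper_width: 0.0591
finger_force: 44.0
```

```bash
python3 -m pendant '[[0.066,0.325,0,0.126],[0.066,0.325,0,0.126],[0.066,0.325,0,0.126],[0.066,0.325,0,0.126],[0.066,0.325,0,0.126],[0.066,0.325,0,0.126],[0.066,0.325,0,0.126],[0.066,0.325,0,0.126],[0.066,0.325,0,0.126]]'; python3 snap.py wI
cat > held.py <<'E'
import sys
from fit import *
# held-box pose relative to the tool: fit lid (pink) with z near TCP
S=load(sys.argv[1])[0]; s=ctrl.sense(); R=np.array(s['orientation']);p=np.array(s['tcp_pos'])
h=cv2.cvtColor(S['im'],cv2.COLOR_RGB2HSV); m=cv2.morphologyEx(cv2.inRange(h,*map(np.array,LIM['pink'])),cv2.MORPH_CLOSE,np.ones((7,7)))
cs,_=cv2.findContours(m,cv2.RETR_EXTERNAL,cv2.CHAIN_APPROX_NONE); f=np.zeros((400,640),np.uint8); cv2.drawContours(f,[max(cs,key=cv2.contourArea)],-1,1,-1); f=f>0
B=box(.084,.060,-.0,.008)
def c(q):
    w=q[3]*10; Q=np.array([[np.cos(w),-np.sin(w),0],[np.sin(w),np.cos(w),0],[0,0,1]])
    a=rast(S,None,[(B@Q.T+q[:3])@R.T+p]); return 1-(a&f).sum()/(a|f).sum()
r=minimize(c,[0,0,.002,0],method='Nelder-Mead',options=dict(initial_simplex=np.vstack([[0,0,.002,0],[0,0,.002,0]+np.eye(4)*.006]),xatol=1e-5,fatol=1e-5))
print('held in tool x y z yawdeg',r.x[:3].round(4),np.degrees(r.x[3]*10).round(2),r.fun)
E
python3 held.py I
```

```text
time: 14.42
tcp_pos: [0.4739, 0.2956, 0.165]
orientation: [[-0.995, -0.098, -0.0], [-0.098, 0.995, -0.001], [0.0, -0.001, -1.0]]
wrist_force: [-0.5, 1.2, -0.7]
gripper_width: 0.0593
finger_force: 44.0
[0.47385876 0.2957073  0.1651551 ] 14.475
held in tool x y z yawdeg [ 0.0031 -0.0011  0.0023] 0.07 0.006237445818796927
```

View pics/wI.png

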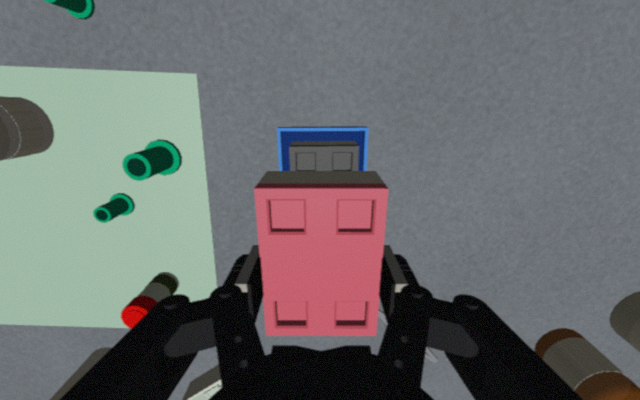

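```bash
python3 -m pendant '[[-0.0014,0.003,0.05,0],[-0.0014,0.003,0.075,0],[-0.0014,0.003,0.08,0],[-0.0014,0.003,0.08,0],[-0.0014,0.003,0.08,0]]'; python3 snap.py wJ; python3 held.py J
```

```text
time: 15.1
tcp_pos: [0.4757, 0.3006, 0.0871]
orientation: [[-0.995, -0.1, 0.003], [-0.1, 0.995, 0.001], [-0.003, 0.001, -1.0]]
wrist_force: [0.0, 0.1, -0.6]
gripper_width: 0.0588
finger_force: 44.0
[0.47559975 0.300688   0.08709558] 15.15
held in tool x y z yawdeg [ 0.0029 -0.001   0.0023] 0.09 0.007136438124438316
```

```bash
python3 -m pendant '[[0.0011,-0.0022,0,0],[0.0011,-0.0022,0,0],[0.0011,-0.0022,0,0]]'
```

```text
time: 15.52
tcp_pos: [0.4733, 0.2979, 0.0855]
orientation: [[-0.995, -0.1, 0.0], [-0.1, 0.995, 0.0], [-0.0, 0.0, -1.0]]
wrist_force: [-0.6, -0.0, -0.1]
gripper_width: 0.0589
finger_force: 44.0
```

```bash
python3 -m pendant '[[-0.001,0,0.002,0],[-0.001,0,0.004,0],[-0.001,0,0.006,0],[-0.001,0,0.008,0]]';  python3 -m pendant '[[0,0,0.0015,0],[0,0,0.0025,0],[0,0,0.0035,0]]'
```

```text
time: 16.02
tcp_pos: [0.4742, 0.298, 0.077]
orientation: [[-0.995, -0.1, -0.0], [-0.1, 0.995, -0.0], [0.0, -0.0, -1.0]]
wrist_force: [-0.3, 0.2, -1.1]
gripper_width: 0.059
finger_force: 44.0
time: 16.4
tcp_pos: [0.4744, 0.298, 0.0747]
orientation: [[-0.995, -0.1, -0.0], [-0.1, 0.995, -0.0], [0.001, -0.0, -1.0]]
wrist_force: [-3.7, -1.8, 8.4]
gripper_width: 0.0587
finger_force: 45.0
```

```bash
python3 -m pendant '[[0,0,0,0],[0,0,0,0],[0,0,0,0]]' 0.084; python3 -m pendant '[[0,0,-0.05,0],[0,0,-0.1,0],[0,0,-0.12,0],[0,0,-0.12,0]]' | head -2; python3 snap.py wK
python3 - <<'E'
from fit import *
for z in (.036,.041):
  MOD['cover']=('pink',box(.084,.06,.030,.038)+[0,0,z]); print(z,np.round(fit('cover',load('K'),.473,.297,.1),4))
S=load('K')[0]; cv2.imwrite('pics/k.png',cv2.resize(S['im'][60:300,200:440,::-1],None,fx=2.5,fy=2.5,interpolation=cv2.INTER_CUBIC))
E
```

```text
time: 16.77
tcp_pos: [0.4743, 0.298, 0.0737]
orientation: [[-0.995, -0.1, 0.0], [-0.1, 0.995, 0.0], [-0.0, 0.0, -1.0]]
wrist_force: [0.5, 0.2, 1.4]
gripper_width: 0.084
finger_force: 0.0
time: 17.27
tcp_pos: [0.4758, 0.2988, 0.1963]
[0.47455458 0.29812654 0.19416084] 17.325
0.036 [0.4716 0.2971 5.6803 0.     0.0234]
0.041 [0.4706 0.2969 5.7196 0.     0.0536]
```

View pics/k.png

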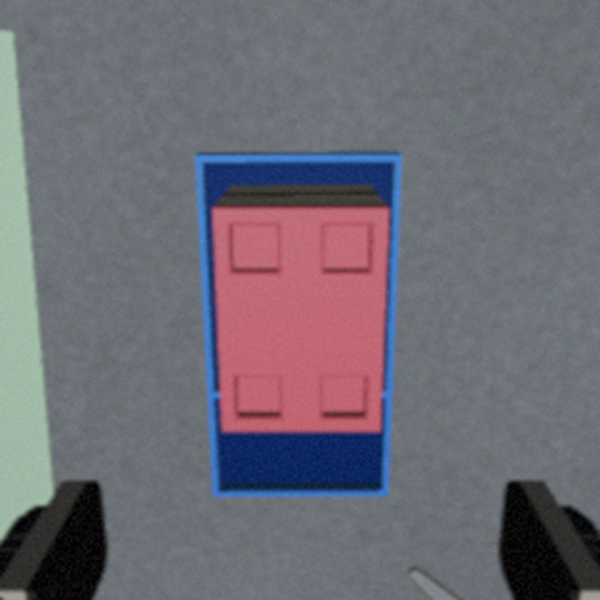

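Cover sits squarely on the slide box: pink is centred at about (302,318) in the crop, and the fit at seated height is the better one. Vial next.

```bash
python3 -m pendant '[[0.071,-0.421,0,0],[0.071,-0.421,0,0],[0.071,-0.421,0,0],[0.071,-0.421,0,0],[0.071,-0.421,0,0],[0.071,-0.421,0,0],[0.071,-0.421,0.03,0],[0.071,-0.421,0.03,0],[0.071,-0.421,0.03,0],[0.071,-0.421,0.03,0]]'|head -3; python3 snap.py wL
python3 - <<'E'
from fit import *
print('vial',np.round(fit('vial',load('L'),.446,-.128,0,False),4))
for v in 'BCDL':
  S=load(v)[0]; b=max((b for b in blobs(S,'blue') if abs(plane(S,b[0],.06)[0,0]-.446)<.03),key=lambda b:b[1][4]); print(v,b[1],plane(S,b[0],.058))
S=load('L')[0]; cv2.imwrite('pics/l.png',cv2.resize(S['im'][:,:,::-1],(640,400)))
E
```

```text
time: 18.58
tcp_pos: [0.4458, -0.1268, 0.1636]
orientation: [[-0.995, -0.102, -0.0], [-0.102, 0.995, 0.0], [0.0, 0.001, -1.0]]
[ 0.4460921  -0.1268452   0.16396529] 18.625
vial [ 0.4448 -0.1288  0.      0.      0.1488]
B [104 113  30  27 643] [[ 0.44507894 -0.12709282  0.058     ]]
C [273 112  28  28 605] [[ 0.44481504 -0.12774742  0.058     ]]
D [439 148  28  27 562] [[ 0.44490954 -0.12949507  0.058     ]]
L [303 184  35  34 937] [[ 0.44436347 -0.12852865  0.058     ]]
```

View pics/l.png

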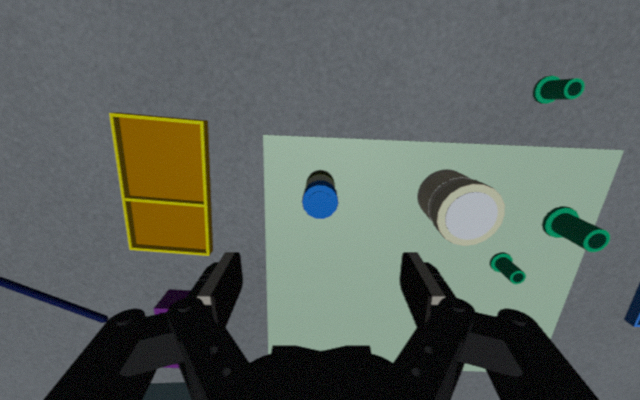

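Blue vial (320,195) is centred between the fingers and clear of its neighbours.

```bash
python3 -m pendant '[[0.0015,-0.0015,0.05,0],[0.0015,-0.0015,0.1,0],[0.0015,-0.0015,0.109,0],[0.0015,-0.0015,0.109,0]]'|head -2
python3 -m pendant '[[0,0,0,0],[0,0,0,0],[0,0,0,0],[0,0,0,0],[0,0,0,0],[0,0,0,0],[0,0,0,0]]' 0.02 30
python3 -m pendant '[[0,0,-0.05,0],[0,0,-0.1,0],[0,0,-0.13,0],[0,0,-0.13,0]]'; python3 snap.py wM
```

```text
time: 19.12
tcp_pos: [0.4449, -0.1291, 0.0553]
time: 20.0
tcp_pos: [0.4455, -0.13, 0.056]
orientation: [[-0.995, -0.1, 0.002], [-0.1, 0.995, -0.001], [-0.002, -0.001, -1.0]]
wrist_force: [-0.3, 1.0, 6.4]
gripper_width: 0.0301
finger_force: 29.4
time: 20.5
tcp_pos: [0.4464, -0.1306, 0.1877]
orientation: [[-0.995, -0.1, 0.006], [-0.1, 0.995, -0.003], [-0.006, -0.004, -1.0]]
wrist_force: [-0.3, 0.9, -1.2]
gripper_width: 0.0298
finger_force: 29.9
[ 0.44485244 -0.1299413   0.18545614] 20.55
```

View pics/wM.png

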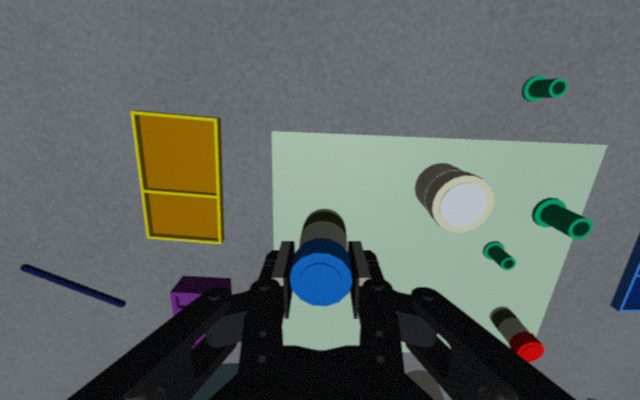

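Vial is held upright at (322,265). Now to the narrow compartment.

```bash
python3 -m pendant '[[-0.151,0.421,0,0],[-0.151,0.421,0,0],[-0.151,0.421,0,0],[-0.151,0.421,0,0],[-0.151,0.421,0,0],[-0.151,0.421,0,0],[-0.151,0.421,0,0],[-0.151,0.421,0,0],[-0.151,0.421,0,0],[-0.151,0.421,0.03,0]]'
python3 -m pendant '[[0,0,0.04,0],[0,0,0.07,0],[0,0,0.085,0],[0,0,0.092,0],[0,0,0.092,0]]'
```

```text
time: 21.8
tcp_pos: [0.554, 0.3035, 0.1562]
orientation: [[-0.995, -0.099, 0.004], [-0.099, 0.995, 0.001], [-0.004, 0.0, -1.0]]
wrist_force: [-0.3, -0.2, -0.4]
gripper_width: 0.0302
finger_force: 30.0
time: 22.42
tcp_pos: [0.5529, 0.3039, 0.0632]
orientation: [[-0.995, -0.099, 0.0], [-0.099, 0.995, 0.0], [-0.0, -0.0, -1.0]]
wrist_force: [0.3, -0.2, 0.2]
gripper_width: 0.0298
finger_force: 30.0
```

```bash
python3 -m pendant '[[0,0,0.002,0],[0,0,0.004,0],[0,0,0.004,0]]'|sed -n '2p;4p'; python3 -m pendant '[[0,0,0.001,0],[0,0,0.002,0]]'|sed -n '2p;4p'
```

```text
tcp_pos: [0.5528, 0.3046, 0.0593]
wrist_force: [-0.2, 0.3, -0.3]
tcp_pos: [0.5538, 0.3049, 0.059]
wrist_force: [-2.4, -1.6, 9.9]
```

```bash
python3 -m pendant '[[0,0,-0.001,0],[0,0,-0.001,0],[0,0,-0.001,0]]' 0.06|sed -n '2p;4,6p'; python3 -m pendant '[[0,0,-0.05,0],[0,0,-0.1,0],[0,0,-0.14,0],[0,0,-0.14,0]]' | head -2; python3 snap.py wN
python3 - <<'E'
from fit import *
S=load('N')[0]
# pot: look now at scene + top too
T=shot('scene'); cv2.imwrite('pics/n.png',np.hstack([cv2.resize(S['im'][60:300,220:440],(400,436)),cv2.resize(T['im'][170:330,330:510],(400,436))])[:,:,::-1])
for v in 'BCDLM':
  S=load(v)[0]; h=cv2.cvtColor(S['im'],cv2.COLOR_RGB2HSV); H=h[:,:,0]
  m=((((H<50)|(H>85))&(h[:,:,2]>125)&rast(S,None,[cyl(.12,.0,.06)+[.447,0,0]])).astype(np.uint8)); m=cv2.morphologyEx(m,cv2.MORPH_OPEN,np.ones((3,3)))
  cs,_=cv2.findContours(m,cv2.RETR_EXTERNAL,cv2.CHAIN_APPROX_NONE);k=max(cs,key=cv2.contourArea); e=cv2.fitEllipse(cv2.convexHull(k)); print(v,np.round(e[0]+e[1],1),plane(S,e[0],.058).round(4))
for v in 'ABCLM':
  S=load(v)[0]
  try: print('str',v,np.round(fit('strainer',[S],.463,.133,0,False),4))
  except Exception as e: print(v,e)
E
```

```text
tcp_pos: [0.5522, 0.3042, 0.0574]
wrist_force: [0.2, 0.3, -0.8]
gripper_width: 0.0598
finger_force: 0.0
time: 23.92
tcp_pos: [0.5554, 0.3056, 0.2029]
[0.55370863 0.30485438 0.19994583] 23.975
B [237.6 124.7  51.1  56.6] [[0.444  0.0013 0.058 ]]
C [406.  124.   50.9  56.8] [[0.4441 0.0013 0.058 ]]
D [568.9 160.9  43.7  58.3] [[0.4443 0.0016 0.058 ]]
L [470.6 214.4  57.8  70.7] [[0.4439 0.0013 0.058 ]]
M [462.8 203.6  53.8  64.9] [[0.444  0.0012 0.058 ]]
str A [0.4628 0.1333 0.     0.     0.1498]
str B [0.4628 0.1333 0.     0.     0.1395]
str C [0.4631 0.1328 0.     0.     0.142 ]
str L [0.4629 0.1342 0.     0.     0.1289]
str M [0.4629 0.1332 0.     0.     0.139 ]
```

View pics/n.png

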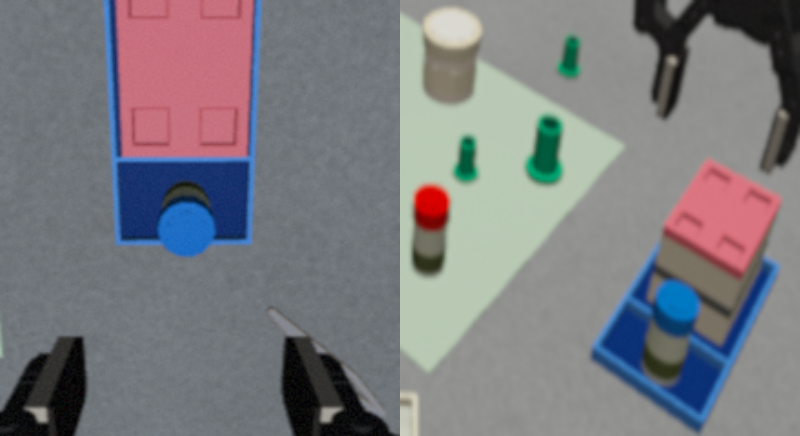

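Both blue-tray views look right: boxes nested level, and the vial standing in the narrow compartment (crop (187,225)). Pot next.

```bash
python3 -m pendant '[[0.138,-0.291,0,0.091],[0.138,-0.291,0,0.091],[0.138,-0.291,0,0.091],[0.138,-0.291,0,0.091],[0.138,-0.291,0,0.091],[0.138,-0.291,0,0.091],[0.138,-0.291,0.04,0.091],[0.138,-0.291,0.05,0.091],[0.138,-0.291,0.05,0.091]]' 0.085|head -3
```

```text
time: 25.15
tcp_pos: [0.4432, 0.0019, 0.1463]
orientation: [[-1.0, -0.01, -0.004], [-0.01, 1.0, 0.001], [0.004, 0.001, -1.0]]
```

```bash
python3 -m pendant '[[0,0,0.05,0],[0,0,0.09,0],[0,0,0.097,0],[0,0,0.097,0]]'|sed -n '2p;4p'
python3 -m pendant '[[0,0,0,0],[0,0,0,0],[0,0,0,0],[0,0,0,0],[0,0,0,0],[0,0,0,0]]' 0.045 40
python3 -m pendant '[[0,0,-0.05,0],[0,0,-0.1,0],[0,0,-0.13,0],[0,0,-0.13,0]]'
```

```text
tcp_pos: [0.4454, 0.0013, 0.0517]
wrist_force: [0.7, -0.8, 1.0]
time: 26.4
tcp_pos: [0.4462, 0.0009, 0.053]
orientation: [[-1.0, -0.009, 0.004], [-0.009, 1.0, -0.0], [-0.004, -0.0, -1.0]]
wrist_force: [-1.1, 0.8, 5.9]
gripper_width: 0.0566
finger_force: 42.1
time: 26.9
tcp_pos: [0.4472, 0.0006, 0.1849]
orientation: [[-1.0, -0.009, 0.009], [-0.009, 1.0, -0.001], [-0.009, -0.001, -1.0]]
wrist_force: [-0.9, 0.2, 0.2]
gripper_width: 0.0569
finger_force: 43.1
```

```bash
python3 -m pendant '[[0.0085,-0.286,0,0],[0.0085,-0.286,0,0],[0.0085,-0.286,0,0],[0.0085,-0.286,0,0],[0.0085,-0.286,0,0],[0.0085,-0.286,0.04,0],[0.0085,-0.286,0.06,0],[0.0085,-0.286,0.06,0]]'|sed -n '1,2p;4,5p'; python3 snap.py wO
```

```text
time: 27.9
tcp_pos: [0.4359, -0.2832, 0.1172]
wrist_force: [0.4, 0.0, -0.3]
gripper_width: 0.0569
[ 0.43720775 -0.28405335  0.11897733] 27.95
```

View pics/wO.png

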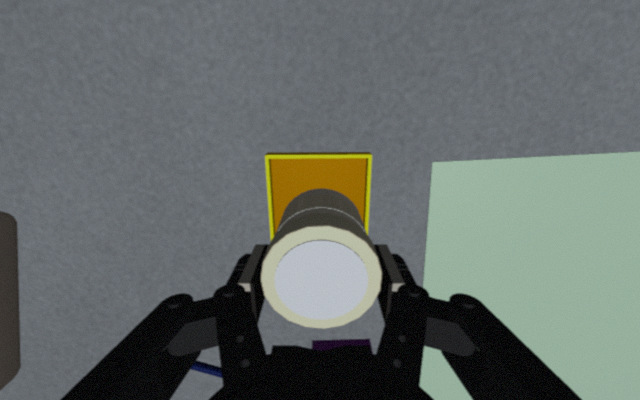

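Pot is held upright at (321,275) over the yellow large compartment. Lowering.

```bash
python3 -m pendant '[[0,-0.0005,0.03,0],[0,-0.0005,0.05,0],[0,-0.0005,0.058,0],[0,-0.0005,0.06,0],[0,-0.0005,0.06,0]]'|sed -n '1,2p;4,5p';python3 -m pendant '[[0,0,0.002,0],[0,0,0.003,0],[0,0,0.004,0]]'|sed -n '1,2p;4,5p'
```

```text
time: 28.58
tcp_pos: [0.4392, -0.2861, 0.0618]
wrist_force: [0.2, -0.1, -0.8]
gripper_width: 0.0567
time: 28.95
tcp_pos: [0.4385, -0.2856, 0.0569]
wrist_force: [-0.1, -0.5, -1.4]
gripper_width: 0.0569
```

```bash
python3 -m pendant '[[0,0,0.001,0],[0,0,0.0015,0],[0,0,0.0025,0]]'|sed -n '1,2p;4,5p'
```

```text
time: 29.32
tcp_pos: [0.4385, -0.2856, 0.056]
wrist_force: [-5.7, 4.1, 16.7]
gripper_width: 0.0568
```

```bash
python3 -m pendant '[[0,0,-0.002,0],[0,0,-0.002,0],[0,0,-0.002,0]]' 0.084|sed -n '2p;4,6p'; python3 -m pendant '[[0,0,-0.05,0],[0,0,-0.1,0],[0,0,-0.13,0],[0,0,-0.13,0]]' | head -2
python3 -m pendant '[[-0.021,0.4188,0,0],[-0.021,0.4188,0,0],[-0.021,0.4188,0,0],[-0.021,0.4188,0,0],[-0.021,0.4188,0,0],[-0.021,0.4188,0,0],[-0.021,0.4188,0,0],[-0.021,0.4188,0.04,0],[-0.021,0.4188,0.06,0],[-0.021,0.4188,0.06,0]]' 0.06 | head -2; python3 snap.py wP
python3 - <<'E'
from fit import *
print(np.round(fit('strainer',load('P'),.463,.133,0,False),4))
E
```

```text
tcp_pos: [0.4384, -0.2855, 0.0561]
wrist_force: [-0.6, -0.1, -0.2]
gripper_width: 0.0842
finger_force: 0.0
time: 30.2
tcp_pos: [0.4403, -0.2871, 0.1894]
time: 31.45
tcp_pos: [0.4522, 0.1332, 0.1224]
[0.45379768 0.13320985 0.12416659] 31.5
[0.4619 0.1335 0.     0.     0.1149]
```

View pics/wP.png

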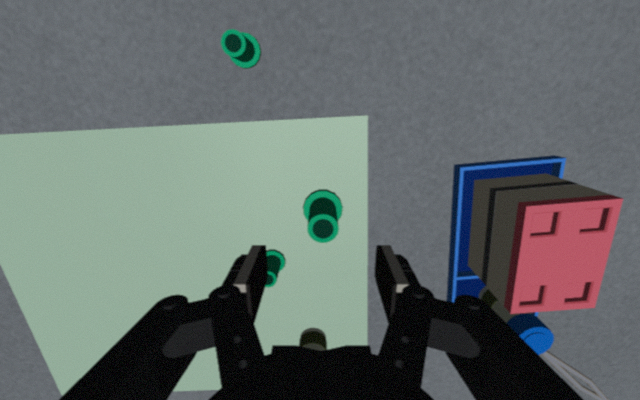

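Big strainer at (322,215) is on the finger centreline, 8 mm further out, and the blue kit is intact.

```bash
python3 -m pendant '[[-0.008,0,0.02,0],[-0.008,0,0.06,0],[-0.008,0,0.085,0],[-0.008,0,0.088,0],[-0.008,0,0.088,0]]'|sed -n '2p;4p'
python3 -m pendant '[[0,0,0,0],[0,0,0,0],[0,0,0,0],[0,0,0,0],[0,0,0,0],[0,0,0,0]]' 0.015 25
python3 -m pendant '[[0,0,-0.05,0],[0,0,-0.1,0],[0,0,-0.13,0],[0,0,-0.13,0]]'
```

```text
tcp_pos: [0.4647, 0.1335, 0.0393]
wrist_force: [0.6, 0.5, -0.6]
time: 32.88
tcp_pos: [0.4648, 0.1337, 0.0397]
orientation: [[-1.0, -0.009, 0.002], [-0.009, 1.0, 0.0], [-0.002, 0.0, -1.0]]
wrist_force: [-1.2, 0.2, 5.4]
gripper_width: 0.023
finger_force: 24.4
time: 33.38
tcp_pos: [0.466, 0.1339, 0.1714]
orientation: [[-1.0, -0.009, 0.007], [-0.009, 1.0, 0.001], [-0.007, 0.001, -1.0]]
wrist_force: [-1.3, 0.4, 0.1]
gripper_width: 0.0231
finger_force: 24.7
```

```bash
python3 -m pendant '[[-0.041,-0.418,0,0],[-0.041,-0.418,0,0],[-0.041,-0.418,0,0],[-0.041,-0.418,0,0],[-0.041,-0.418,0,0],[-0.041,-0.418,0,0],[-0.041,-0.418,0,0],[-0.041,-0.418,0.02,0],[-0.041,-0.418,0.03,0],[-0.041,-0.418,0.03,0]]'|sed -n '1,2p;4,5p'; python3 snap.py wQ
```

```text
time: 34.62
tcp_pos: [0.5067, -0.2814, 0.1353]
wrist_force: [0.2, 0.1, -0.1]
gripper_width: 0.0234
[ 0.50752344 -0.28199311  0.13660772] 34.675
```

View pics/wQ.png

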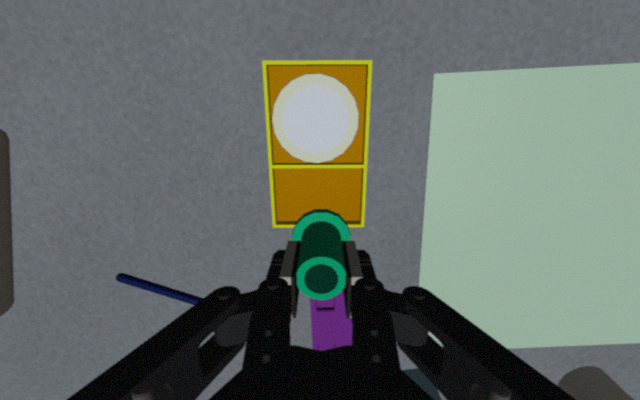

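Pot stands in the large compartment at (316,118), and the strainer is held at (321,255). I'll lower toward contact at a TCP height of about 0.043, shifting y by −2 mm.

```bash
python3 -m pendant '[[0,-0.002,0.04,0],[0,-0.002,0.07,0],[0,-0.002,0.085,0],[0,-0.002,0.09,0],[0,-0.002,0.09,0]]'|sed -n '1,2p;4,5p';python3 -m pendant '[[0,0,0.002,0],[0,0,0.003,0],[0,0,0.004,0]]'|sed -n '1,2p;4,5p'
```

```text
time: 35.3
tcp_pos: [0.5092, -0.2862, 0.0491]
wrist_force: [-1.2, 0.3, 0.1]
gripper_width: 0.0232
time: 35.67
tcp_pos: [0.5087, -0.2864, 0.0447]
wrist_force: [0.1, -0.8, -0.2]
gripper_width: 0.0232
```

```bash
python3 -m pendant '[[0,0,0.001,0],[0,0,0.002,0],[0,0,0.003,0]]'|sed -n '1,2p;4,5p'
```

```text
time: 36.05
tcp_pos: [0.5085, -0.2862, 0.0426]
wrist_force: [-5.5, 2.7, 11.9]
gripper_width: 0.023
```

```bash
python3 -m pendant '[[0,0,-0.001,0],[0,0,-0.001,0],[0,0,-0.001,0]]' 0.06|sed -n '2p;4,6p'; python3 -m pendant '[[0,0,-0.05,0],[0,0,-0.1,0],[0,0,-0.15,0],[0,0,-0.18,0],[0,0,-0.18,0],[0,0,-0.18,0]]' | head -2
python3 - <<'E'
from fit import *
S=shot('wrist');T=shot('scene')
cv2.imwrite('pics/r.png',np.hstack([cv2.resize(S['im'][60:300,220:440],(400,436)),cv2.resize(T['im'][120:320,200:520],(400,250))if 0 else cv2.resize(T['im'][120:340,200:400],(400,436))])[:,:,::-1])
E
```

```text
tcp_pos: [0.5084, -0.286, 0.042]
wrist_force: [0.2, -0.4, 0.2]
gripper_width: 0.0601
finger_force: 0.0
time: 37.17
tcp_pos: [0.5077, -0.2856, 0.2207]
```

View pics/r.png

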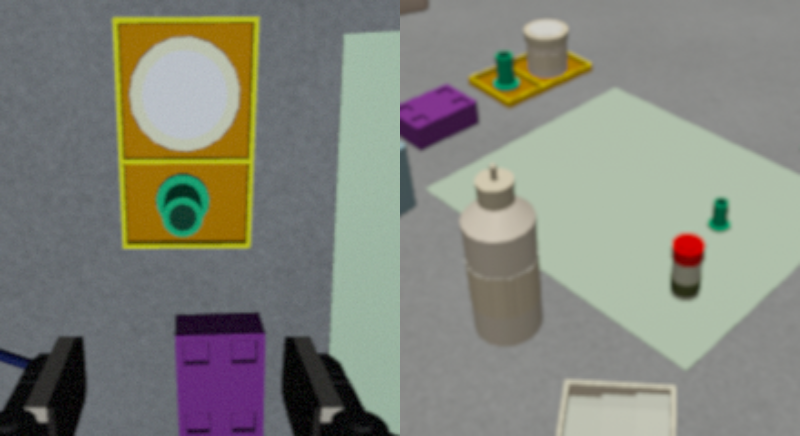

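The pot and strainer both stand in their yellow compartments (crop (185,93) and (183,205)). The red vial and wash bottle haven't moved. Handing in.

```bash
python3 -c "
from workcell import ctrl
print(ctrl.sign_off())"
```

```text
the job is handed in; nothing more can be done
None
```

Both kits are made up in the order asked and handed in at about 37 s; the last pictures of each tray show everything upright and let go, with the red vial and wash bottle untouched.

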